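# Load the dome-joint kit tray, tall post last

## Robot

A 7-joint arm with a two-finger parallel gripper is mounted at the origin on the work surface. World frame = base frame: x ahead of the robot, y to its left, z up, the work surface at z = 0. Lengths are in m, angles in rad, forces in N, time in s.
With the tool pointing down it reaches from about 0.4 to 0.85 m from the base axis. Payload 10.4 kg.
Tool frame: the origin (TCP) lies on the centre line of the jaws, within the pads' length; the fingertips stand 8 mm ahead of it and the grasp point (between the pads) lies 11 mm behind it; z points along the fingers, y is the direction in which the jaws open and shut (so a half turn about z gives the same grasp; the last joint's range is limited). The gripper opens to 85 mm and grips with 20 to 120 N. Pads are 22 mm wide; open, the fingers measure 114 mm over their backs; the gripper's body (76 mm by 85 mm) begins 54 mm behind the grasp point. The pads swing forward as they close: fully open they stand 13 mm farther back than shut.
Start: joints at [1.15, 0.332, -0.065, 1.46, 0.022, 1.35, -0.088], TCP at [0.242, -0.576, 0.239] pointing down, gripper open.
Joint ranges: [-2.6, 2.6], [-0.5, 2.12], [-1.47, 1.34], [0.16, 2.42], [-1.27, 4.41], [0.06, 2.06], [-2.6, 2.6]. Speed limits (rad/s): [2.22, 2.22, 2.79, 2.79, 3.14, 3.14, 3.14].

## Interface

Orientations are given as a 3x3 rotation matrix whose columns are the frame's x, y, z axes.
In Python, from cell import arm, viewer gives the robot as it stands. The module is installed in compiled form; this text tells all that it offers. Calls block until the motion is done:
- arm.move_ptp(position, orientation): joint-space move of the TCP to a pose.
- arm.move_straight(position, rotation=None, speed=0.15, contact_N=None): straight line of the TCP; rotation=None keeps the orientation; speed is the mean speed in m/s. With contact_N (N) it stops when the force on the tool has changed by that much, and returns True; else False.
- arm.move_j(angles): joint-space move.
- arm.gripper_to(opening, f_grip=None): finger opening in m; f_grip is the grip in N (None keeps the last); returns when the fingers have stopped.
- arm.pause(seconds).
- arm.inverse_kinematics(position, orientation): joint angles nearest the present ones, or None.
- viewer.capture(name): name is "scene" or "side" or "wrist"; returns a dict with "frame" (384x512x3 uint8, red, green, blue), "fov_y" (degrees; the focal length in pixels is half the picture's height over the tangent of half this angle, whatever the lens; pixels are square), "cx", "cy" (the principal point, pixels), "R" (3x3) and "t" (3): a world point X has camera coordinates R X + t. Camera axes: x right, y down, z forward; pixel columns grow to the right and rows downward; lengths in m; the calibration is good to about 2 mm. A picture is of the moment at which its call begins. There is no depth.
A pose or a line that the arm cannot do raises arm.Unreachable and nothing moves.
- arm.sign_off(): hands the job in, once; it reports no verdict.
Readings, each from a call of its own:
- arm.current_clock(): time.
- arm.current_joints(): joint angles.
- arm.current_joint_velocities(): joint speeds.
- arm.current_effort(): joint torques, N m.
- arm.current_tcp_pos(): TCP position.
- arm.current_eef_rot(): TCP orientation.
- arm.current_contact_force(): force on the tool from outside, world axes, zero at the start.
- arm.current_wrist_torque(): the same for the moment, N m.
- arm.current_width(): finger opening in m.
Only numpy, scipy, OpenCV 4.12 (cv2) and the standard library are available. Lean on these libraries where they do the work, as an engineer would, in place of code of your own. Each camera call takes 0.05 s, during which the arm holds its last target. There are 200 camera calls.

## Task

Finish loading the plywood kit tray for the blue dome joint: first lay the low wooden hub with the blue top flat, blue side up, in the tray's empty middle bay, and only then stand the tall post with the blue cap upright in the empty end bay beside it, so that the tall part never blocks the reach. Set each part down inside its bay rather than dropping it, let go of it, and leave the red-capped post standing.

Things in the scene. Friction and masses are not known exactly. Their poses are not given: they have to be found in the camera images.
- blue_hub: Low round pale-wood dome hub with a blue disc on top: 50 mm across, 40 mm high (wood 37 mm, blue disc 3 mm, 40 mm across), 90 g, loose on the bench. Origin: centre of its underside; z up its axis; yaw does not matter. A look-alike has a red top. Grip it across the 50 mm wood with the fingertips about 18 mm above its underside: they then clear the tray's walls.
- blue_post: Tall post with a blue cap, loose and upright on the bench: steel foot 52 mm across and 14 mm high, round shaft 30 mm across, 150 mm high in all, the top 30 mm being the blue cap (30 mm across). 280 g, mostly in the foot. Origin: centre of its underside; z up its axis; yaw does not matter. Grip it from above near its top, pads about 122 mm above its underside. A look-alike has a red cap.
- tray: Plywood kit tray fixed to the bench, 90 x 260 x 16 mm, three 80 mm square bays in a row along its y. Bay floors 6 mm above the bench; walls 5 mm thick, 10 mm above the floors. Origin: centre of its underside; x across, y along, z up. Hub's bay: the middle one, at the origin. Post's bay: the empty end bay, centred at y = +85 mm. The other end bay (y = -85 mm) holds a flat steel plate, 6 mm thick.
- red_post: Bystander: the same post as the blue one (150 mm high, foot 52 mm across) but with a red cap, standing upright on the bench near the parts. Origin: centre of its underside; z axis up. Neighbouring parts stand at least 100 mm apart, centre to centre.

How it is judged:
On the way, in this order (a step that is already met when the one before it is completed fails the run):
1. the blue-topped hub lies flat and released in the middle bay, the blue-capped post not yet in its bay (x of blue_hub in the frame of tray between -0.018 and 0.018 m and y of blue_hub in the frame of tray between -0.018 and 0.018 m and z of blue_hub in the frame of tray between 0 and 0.01 m and angle between blue_hub's own z axis and vertical below 0.17 rad and linear speed of blue_hub below 0.03 m/s and contact force between the fingers and blue_hub below 0.1 N), for 0.2 s.
2. the blue-capped post stands upright and released in the end bay (x of blue_post in the frame of tray between -0.017 and 0.017 m and y of blue_post in the frame of tray between 0.068 and 0.102 m and z of blue_post in the frame of tray between 0 and 0.01 m and angle between blue_post's own z axis and vertical below 0.17 rad and linear speed of blue_post below 0.03 m/s and contact force between the fingers and blue_post below 0.1 N), for 0.2 s.
At the end, for the whole second after the job is handed in: Blue-topped hub flat in the middle bay (centre within 18 mm of the bay centre along each tray axis), blue-capped post upright in the empty end bay (within 17 mm); both undersides within 4 mm of the bay floor, tilt under 10 degrees, at rest, released (all of step 1 and all of step 2); the robot touches nothing.
It fails at once if the red-capped post is knocked over (tilted more than 30 degrees) (angle between red_post's own z axis and vertical above 0.52 rad).
It fails at once if the hub is dropped into its bay from more than 24 mm above the bay floor (x of blue_hub in the frame of tray between -0.045 and 0.045 m and y of blue_hub in the frame of tray between -0.045 and 0.045 m and z of blue_hub in the frame of tray above 0.03 m and contact force between the fingers and blue_hub below 0.05 N).
It fails at once if the post is dropped into its bay from more than 24 mm above the bay floor (x of blue_post in the frame of tray between -0.045 and 0.045 m and y of blue_post in the frame of tray between 0.04 and 0.13 m and z of blue_post in the frame of tray above 0.03 m and contact force between the fingers and blue_post below 0.05 N).
It also fails if it takes over 67 s, if anything falls off the work surface, if the arm or the gripper's body presses on something with over 40 N, if the wrist force passes 120 N, or if a joint passes its speed limit or range.

## Working session

There is one attempt and no reset: what is moved stays moved. The work goes in short steps, each a Python script; the robot and the scene stay as the last script left them, time stands still between calls to the robot, and variables do not carry over. Pictures are saved under pics/ and viewed, about 8 in all and at most 12, crops included, and the job is handed in when it is done.

```bash
mkdir -p pics
cat > h.py <<'E'
import numpy as np, cv2
from cell import arm, viewer
def snap(c,name=None):
    d=viewer.capture(c)
    if name: cv2.imwrite(f'pics/{name}.png',cv2.cvtColor(d['frame'],cv2.COLOR_RGB2BGR))
    return d
def ray(d,u,v):
    f=192/np.tan(np.radians(d['fov_y'])/2)
    R=np.array(d['R']);t=np.array(d['t'])
    return -R.T@t, R.T@np.array([(u-d['cx'])/f,(v-d['cy'])/f,1.])
def onz(d,u,v,z):
    o,r=ray(d,u,v); return o+r*(z-o[2])/r[2]
def blobs(d,col,amin=15):
    hsv=cv2.cvtColor(d['frame'],cv2.COLOR_RGB2HSV)
    if col=='blue': m=cv2.inRange(hsv,(100,110,40),(130,255,255))
    else: m=cv2.inRange(hsv,(0,130,60),(8,255,255))|cv2.inRange(hsv,(172,130,60),(180,255,255))
    n,l,s,c=cv2.connectedComponentsWithStats(m)
    return [(s[i].tolist(),c[i].round(1).tolist()) for i in range(1,n) if s[i][4]>=amin]
E
python3 - <<'E'
from h import *
ims=[]
for c in ('scene','side','wrist'):
    d=snap(c,c+'0'); print(c,d['fov_y'],d['cx'],d['cy'],np.round(d['R'],3).tolist(),np.round(d['t'],3))
    for k in('blue','red'): print(k,blobs(d,k))
print(arm.current_clock(), arm.current_eef_rot().tolist() if hasattr(arm.current_eef_rot(),'tolist') else arm.current_eef_rot())
E
```

```text
scene 45.65448732619974 256.36310259506536 197.78353774003696 [[-0.85, 0.527, -0.002], [0.45, 0.723, -0.524], [-0.275, -0.446, -0.852]] [ 0.407 -0.255  1.179]
blue [([188, 0, 76, 22, 803], [221.4, 6.9]), ([403, 0, 11, 6, 37], [408.8, 1.8]), ([478, 2, 34, 42, 662], [498.7, 21.9]), ([85, 25, 47, 27, 520], [107.2, 37.5]), ([41, 51, 30, 19, 316], [55.9, 60.3]), ([2, 96, 41, 24, 293], [21.4, 107.5]), ([40, 153, 43, 28, 372], [60.6, 166.2]), ([346, 236, 16, 14, 176], [353.7, 242.9]), ([246, 247, 18, 17, 249], [254.4, 255.1])]
red [([0, 94, 9, 22, 106], [2.6, 105.1]), ([295, 206, 19, 17, 254], [303.8, 213.8]), ([288, 289, 19, 23, 342], [297.0, 299.8])]
side 44.78881000828035 257.99367406443974 193.9373164534281 [[0.999, -0.048, -0.019], [-0.049, -0.768, -0.638], [0.016, 0.638, -0.77]] [-0.518  0.089  1.074]
blue [([35, 0, 71, 75, 3515], [71.1, 31.7]), ([221, 90, 11, 15, 130], [225.9, 97.0]), ([282, 151, 8, 9, 51], [285.8, 155.0]), ([403, 299, 54, 24, 821], [430.0, 310.1])]
red [([276, 79, 12, 17, 173], [281.2, 86.9]), ([220, 159, 16, 13, 158], [227.9, 165.0])]
wrist 67.01651968602303 253.6796369070513 187.8719111652743 [[0.387, -0.922, -0.002], [-0.89, -0.374, 0.26], [-0.24, -0.099, -0.966]] [-0.622 -0.034  0.38 ]
blue [([180, 104, 332, 227, 22608], [343.8, 224.9]), ([293, 232, 50, 12, 211], [324.1, 237.3]), ([405, 343, 35, 37, 652], [420.7, 360.1])]
red []
0.15 [[0.9218936863109551, 0.3874427008288294, -0.000429784202003098], [0.3874429385354398, -0.9218931827440459, 0.0009638407941009956], [-2.278204544226101e-05, -0.0010550755968507558, -0.9999994431480766]]
```

View pics/scene0.png

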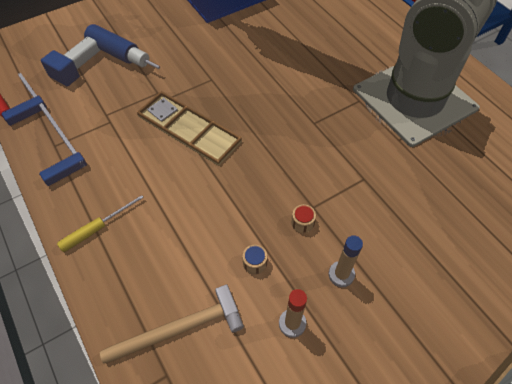

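View pics/side0.png

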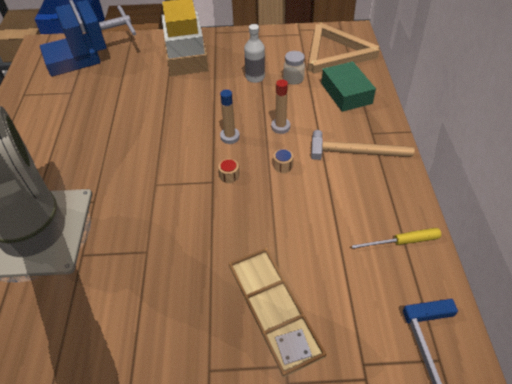

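The scene view shows the blue hub at (254,255), the red hub at (304,214), the blue post cap at (354,243) and the red post cap at (297,299). The tray spans roughly (138,95)–(241,161), with the plate at its upper-left end (165,107). The side view agrees: hub (286,155), blue cap (226,97), red cap (281,87), and the tray's empty end at (258,272).

Run:
```python
from h import *
def tri(d1,p1,d2,p2):
    A=np.zeros((3,3));b=np.zeros(3)
    for d,p in((d1,p1),(d2,p2)):
        o,r=ray(d,*p); r/=np.linalg.norm(r);P=np.eye(3)-np.outer(r,r);A+=P;b+=P@o
    return np.linalg.solve(A,b)
s=snap('scene');e=snap('side')
P={'hub':((254.4,255.1),(285.8,155),.04),'post':((353.7,242.9),(225.9,97),.14),'red':((297,299.8),(281.2,86.9),.14),'rhub':((303.8,213.8),(227.9,165),.04)}
for k,(a,b,z) in P.items(): print(k,tri(s,a,e,b).round(4),onz(s,*a,z).round(4),onz(e,*b,z).round(4))
for n,d,cs in(('scene',s,[(161,94),(241,137),(221,160),(138,113)]),('side',e,[(324,352),(264,250),(231,265),(287,369)])):
    C=np.array([onz(d,*c,.016)[:2] for c in cs]); print(n,C.round(4).tolist(),C.mean(0).round(4)); 
    v=C[1]+C[2]-C[0]-C[3]; print(np.degrees(np.arctan2(v[1],v[0])),np.linalg.norm(v)/2)
```

```text
hub [0.5936 0.1712 0.0405] [0.5903 0.1717 0.04  ] [0.5967 0.1705 0.04  ]
post [0.4535 0.2834 0.1403] [0.4518 0.2835 0.14  ] [0.4549 0.2827 0.14  ]
red [0.5952 0.3159 0.1376] [0.5962 0.3164 0.14  ] [0.5946 0.3128 0.14  ]
rhub [0.4524 0.1459 0.0397] [0.453 0.146 0.04 ] [0.4521 0.1458 0.04  ]
scene [[0.5517, -0.3466], [0.4499, -0.1173], [0.5242, -0.0832], [0.6283, -0.3183]] [ 0.5385 -0.2163]
113.91209707812034 0.2539425693445109
side [[0.6262, -0.3209], [0.5273, -0.0902], [0.4552, -0.1236], [0.5547, -0.3484]] [ 0.5409 -0.2208]
113.54042624648866 0.24839879069614132
```

```bash
cat >> h.py <<'E'
def down(psi):
    c,s=np.cos(psi),np.sin(psi); return np.array([[-s,c,0],[c,s,0],[0,0,-1.]])
def az(p): return np.arctan2(p[1],p[0])
E
python3 - <<'E'
from h import *
p=(0.54,-0.2185); arm.move_ptp([.50,-.20,.28],down(az(p)))
d=snap('wrist','w_tray'); print(arm.current_clock(),np.round(-d['R'].T@d['t'],3))
h=(0.5936,0.1712); arm.move_ptp([.56,.16,.24],down(az(h)))
d=snap('wrist','w_hub'); print(arm.current_clock(),np.round(-d['R'].T@d['t'],3))
for s,c in blobs(d,'blue'): print(s,c,onz(d,*c,.04).round(4))
E
```

```text
1.975 [ 0.524 -0.139  0.416]
3.4 [0.542 0.223 0.376]
[149, 0, 37, 14, 345] [168.0, 5.0] [0.4293 0.2987 0.04  ]
[265, 147, 33, 33, 849] [280.8, 163.0] [0.5893 0.1737 0.04  ]
```

View pics/w_tray.png

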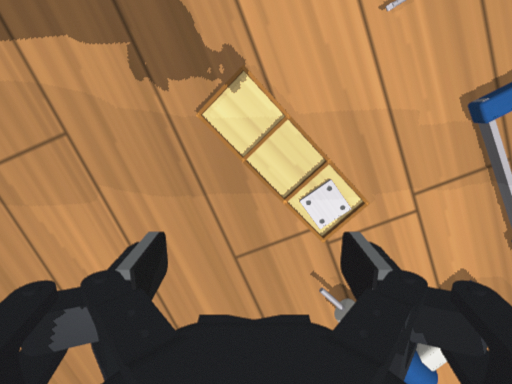

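View pics/w_hub.png

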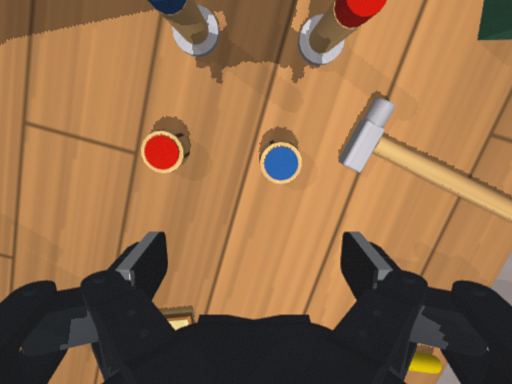

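The wrist view shows the hub at (281,163), clear of its neighbours. The tray's middle bay is at about (286,157), the empty end bay at (242,114) and the plate bay at (326,203).

Run:
```python
from h import *
im=cv2.imread('pics/w_tray.png');hsv=cv2.cvtColor(im,cv2.COLOR_BGR2HSV)
m=cv2.inRange(hsv,(20,60,150),(35,255,255));n,l,s,c=cv2.connectedComponentsWithStats(m)
d0=snap('wrist')
# pose of the tray picture: rigid mount -> relate via TCP pose
R,t=np.array(d0['R']),np.array(d0['t']);Rt=np.array(arm.current_eef_rot());pt=np.array(arm.current_tcp_pos())
Rct=R@Rt; tct=R@pt+t           # tool->cam
R1=down(az((0.54,-0.2185)));p1=np.array([.5,-.2,.28])
d=dict(d0);d['R']=Rct@R1.T;d['t']=tct-d['R']@p1;print(-d['R'].T@d['t'])
for i in range(1,n):
    if s[i][4]>800:
        r=cv2.minAreaRect(np.argwhere(l==i)[:,::-1].astype(np.float32));print(s[i],r,onz(d,*r[0],.006).round(4))
C=np.array([onz(d,*q,.016)[:2] for q in[(365,204),(244,70),(197,110),(323,237)]]);v=C[1]+C[2]-C[0]-C[3]
print(C.round(4),C.mean(0),np.degrees(np.arctan2(v[1],v[0])),np.linalg.norm(v)/2)
```

```text
[ 0.52514892 -0.13735507  0.41606774]
[ 203   73   81   82 3383] ((242.86529541015625, 113.83377075195312), (59.15895080566406, 60.0887565612793), 45.78482437133789) [ 0.5097 -0.1367  0.006 ]
[ 247  120   76   76 3001] ((285.20550537109375, 158.7183380126953), (53.92963409423828, 57.399295806884766), 46.7357063293457) [ 0.5418 -0.2166  0.006 ]
[ 288  165   74   69 1202] ((324.6493225097656, 200.8642578125), (49.50870895385742, 55.76456832885742), 47.72631072998047) [ 0.574  -0.2977  0.006 ]
[[ 0.6256 -0.3203]
 [ 0.5325 -0.0868]
 [ 0.4554 -0.1092]
 [ 0.5526 -0.3467]] [ 0.54151459 -0.21575583] 112.00277573568621 0.25399590417680273
```

Run:
```python
from h import *
h=(0.591,0.172);R=down(az(h))
arm.gripper_to(.085,40)
arm.move_ptp([*h,.12],R); arm.move_straight([*h,.024],speed=.1,contact_N=8)
print(arm.current_tcp_pos()); arm.gripper_to(.03,40); print(arm.current_width())
arm.move_straight([*h,.14],speed=.15); print(arm.current_width())
snap('side','s_held'); 
T=(0.5405,-0.218);arm.move_ptp([*T,.14],down(az(T)));
d=snap('wrist','w_held');print(arm.current_width(),arm.current_clock())
for s,c in blobs(d,'blue'): print(s,c,onz(d,*c,.15).round(4))
```

```text
[0.59148496 0.17224149 0.02471699]
0.04863035690798397
0.04863297110624141
0.04855519559627817 8.2583
[211, 218, 86, 79, 5373] [253.5, 257.2] [ 0.5394 -0.2168  0.15  ]
```

View pics/w_held.png

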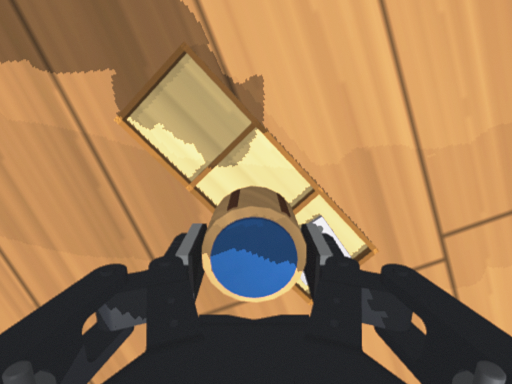

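The hub is held level and centred in the jaws, with its blue top at (253,257). Next I lower it until it touches the bay floor.

Run:
```python
from h import *
T=(0.5405,-0.218)
arm.move_straight([*T,.045],speed=.12)
print(arm.move_straight([*T,.028],speed=.03,contact_N=5),arm.current_tcp_pos())
arm.gripper_to(.075); arm.pause(.2); arm.move_straight([*T,.14],speed=.15); arm.pause(.3)
for c in('scene','side'):
    d=snap(c,c+'1')
    for s,q in blobs(d,'blue'):
        p=onz(d,*q,.046); 
        if np.hypot(p[0]-.54,p[1]+.218)<.15: print(c,p.round(4),s)
print(arm.current_clock())
P=(0.4535,0.2834); arm.move_ptp([*(np.array(P)*.9),.26],down(az(P)))
d=snap('wrist','w_post')
for s,c in blobs(d,'blue'): print(s,c,onz(d,*c,.15).round(4))
s,e=cv2.imread('pics/scene1.png'),cv2.imread('pics/side1.png')
a=cv2.resize(s[70:190,110:270],(640,480));cv2.imwrite('pics/c1.png',a)
```

```text
True [ 0.54045187 -0.2181134   0.03070532]
scene [ 0.5409 -0.217   0.046 ] [179, 112, 16, 11, 138]
11.55
[299, 163, 36, 37, 1008] [316.3, 181.3] [0.4519 0.2892 0.15  ]
```

View pics/c1.png

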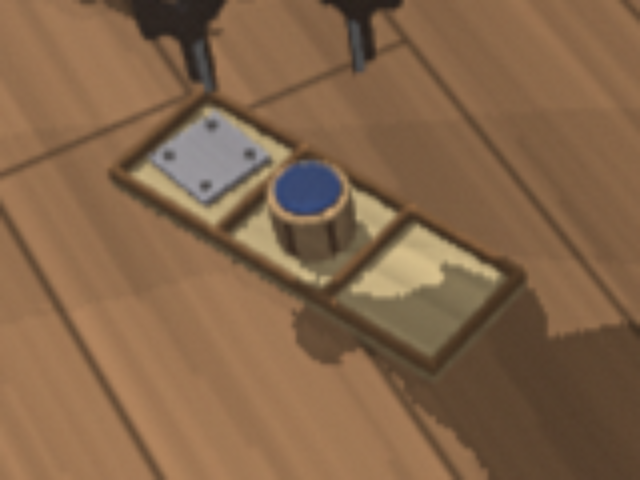

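View pics/w_post.png

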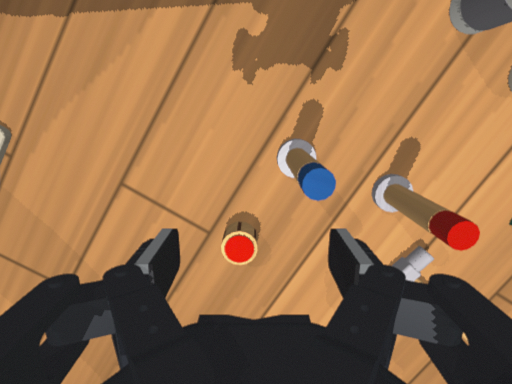

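The hub lies flat in the middle bay and is released; the scene measurement puts it within 2 mm. In the wrist view the blue cap is at (317,182), with its foot at (297,158). Next the post.

Run:
```python
from h import *
P=(0.4525,0.285);R=down(az(P))
arm.gripper_to(.085,60)
arm.move_ptp([*P,.23],R); arm.move_straight([*P,.111],speed=.12,contact_N=8)
print(arm.current_tcp_pos()); arm.gripper_to(.01,60); print(arm.current_width())
arm.move_straight([*P,.23],speed=.12); print(arm.current_width())
B=(0.507,-0.140); arm.move_ptp([*B,.23],down(az(B))); arm.pause(.2)
print(arm.current_width(),arm.current_clock())
for c in('scene','side','wrist'):
    d=snap(c,c+'2')
    for s,q in blobs(d,'blue'):
        p=onz(d,*q,.255)
        if np.hypot(p[0]-B[0],p[1]-B[1])<.06: print(c,p.round(4),s)
a=np.vstack([cv2.resize(cv2.imread('pics/scene2.png')[20:180,90:330],(480,320)),cv2.resize(cv2.imread('pics/side2.png')[160:,150:390],(480,270))[:270]])
cv2.imwrite('pics/c2.png',a)
```

```text
[0.45285141 0.28532978 0.11174546]
0.028448175865537297
0.02871142926453063
0.029015176072824132 18.7167
scene [ 0.497  -0.1608  0.255 ] [200, 53, 11, 5, 33]
wrist [ 0.5311 -0.1217  0.255 ] [283, 211, 32, 25, 450]
wrist [ 0.5055 -0.1405  0.255 ] [215, 226, 77, 94, 5762]
```

View pics/c2.png

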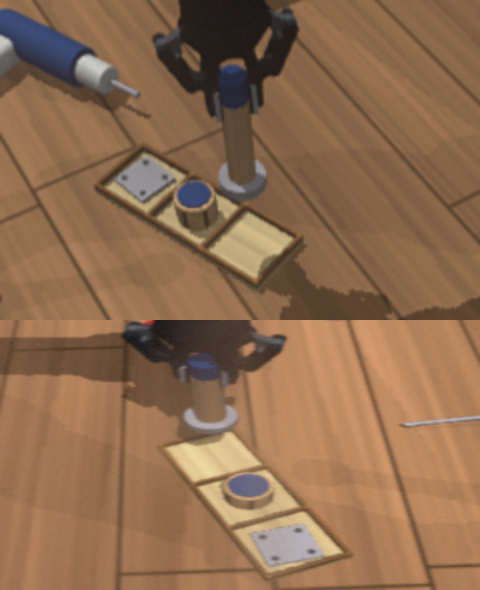

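View pics/wrist2.png

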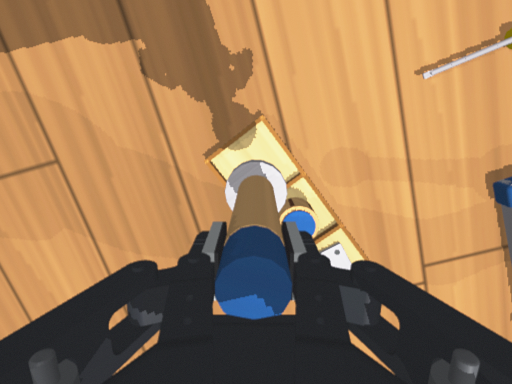

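The post is held and looks upright, with its foot at about (256,187) in the wrist view. I'll check the tilt from the foot's position, then lower it.

```bash
cat > foot.py <<'E'
from h import *
def foot(z,top):
    d=snap('wrist');hsv=cv2.cvtColor(d['frame'],cv2.COLOR_RGB2HSV)
    m=cv2.inRange(hsv,(0,0,110),(180,50,255));m[225:]=0;m[:,:150]=0;m[:,330:]=0
    k=max((c for c in cv2.findContours(m,0,1)[0]),key=cv2.contourArea)
    (u,v),r=cv2.minEnclosingCircle(k);print('foot',u,v,r,onz(d,u,v,z).round(4)); return d
E
python3 - <<'E'
from foot import *
B=(0.5075,-0.1395)
foot(.126,0)
arm.move_straight([*B,.145],speed=.12); foot(.041,0)
print(arm.current_tcp_pos(),arm.current_width())
E
```

```text
foot 255.9679718017578 190.74021911621094 31.139162063598633 [ 0.508  -0.1395  0.126 ]
foot 255.42648315429688 190.4896697998047 31.247243881225586 [ 0.5085 -0.1393  0.041 ]
[ 0.50808525 -0.13951985  0.14584658] 0.02888373518996667
```

Run:
```python
from foot import *
B=(0.5075,-0.1395)
print(arm.move_straight([*B,.114],speed=.03,contact_N=5),arm.current_tcp_pos())
arm.gripper_to(.075); arm.pause(.3); arm.move_straight([*B,.25],speed=.12)
arm.move_ptp([.40,.08,.30],down(.2)); arm.pause(.3)
s=snap('scene','scene3');e=snap('side','side3')
for n,d in(('scene',s),('side',e)):
    for st,q in blobs(d,'blue')+blobs(d,'red'): 
        p=onz(d,*q,.046);p2=onz(d,*q,.146)
        if .3<p[0]<.75 and abs(p[1])<.5: print(n,st,q,'hub-h',p.round(4)[:2],'cap-h',p2.round(4)[:2])
print(arm.current_clock(),arm.current_width())
a=np.hstack([cv2.resize(cv2.imread('pics/scene3.png'),(400,300)),cv2.resize(cv2.imread('pics/side3.png'),(400,300))])
b=np.hstack([cv2.resize(cv2.imread('pics/scene3.png')[50:200,120:270],(300,300)),cv2.resize(cv2.imread('pics/side3.png')[200:380,200:380],(300,300))])
b=cv2.copyMakeBorder(b,0,0,0,200,cv2.BORDER_CONSTANT)
cv2.imwrite('pics/c3.png',np.vstack([a,b]))
```

```text
True [ 0.50750443 -0.13947619  0.11711605]
scene [204, 96, 12, 9, 85] [209.4, 99.6] hub-h [ 0.4673 -0.2374] cap-h [ 0.5058 -0.1485]
scene [179, 112, 16, 11, 138] [186.4, 117.0] hub-h [ 0.5409 -0.217 ] cap-h [ 0.5705 -0.1306]
scene [295, 206, 19, 17, 254] [303.9, 213.8] hub-h [0.4552 0.1487] cap-h [0.4952 0.1907]
scene [288, 289, 19, 23, 341] [297.1, 299.8] hub-h [0.5718 0.2934] cap-h [0.5976 0.3179]
side [276, 79, 12, 17, 173] [281.2, 86.8] hub-h [0.6063 0.4357] cap-h [0.5939 0.3054]
side [220, 159, 16, 13, 161] [227.8, 164.9] hub-h [0.4522 0.1405] cap-h [0.4584 0.0459]
24.1417 0.07491921478577086
```

View pics/c3.png

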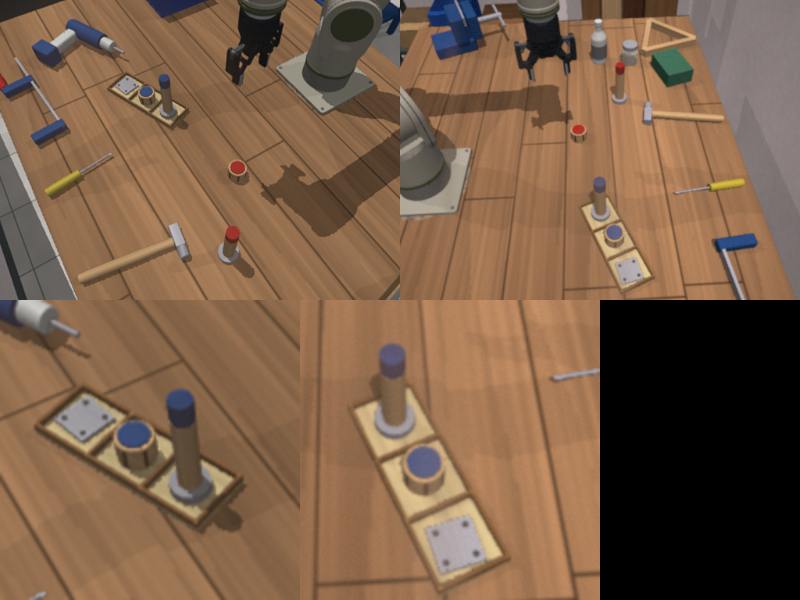

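Both views show the hub flat in the middle bay, the blue post upright in the end bay, the red post standing and the arm clear of everything. Handing in.

```bash
python3 -c "
from h import *
print(arm.sign_off())"
```

```text
the job is handed in; nothing more can be done
None
```

I loaded the tray in the required order and handed the job in at about 24 s on the robot's clock. I first lowered the blue hub until it touched the floor of the middle bay and let go of it. Then I did the same with the blue post in the empty end bay.

**Hub:** the last scene-camera check put it about 1 mm from the bay centre. It looks flat in both views.

**Post:** just before it was set down, its foot was about 1 mm from the spot I was aiming for and it showed no measurable tilt. The pictures after release show it upright in its bay.

**Rest of the scene:** the red post is still standing and had not moved. The arm was clear of everything.

**Checks that failed or disagreed:**
- In the final check, the side camera's colour mask missed the pale blue tops in the tray. From that view I only confirmed the two parts by eye.
- The final scene-camera position of the post's cap was about 9 mm off the placed position, (0.506, -0.149) against (0.5075, -0.1395). I put this down to only part of the cap passing the mask and the assumed height being too high. I did not check it further.
- Early position estimates from the three cameras differed by up to about 7 mm for the loose parts and 5 mm for the tray.

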